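# Hook the drying tray up to the stop and add the last tumbler

### The arm

A 6-joint arm with a two-finger parallel gripper is mounted at the origin on the work surface. World frame = base frame: x ahead of the robot, y to its left, z up, the work surface at z = 0. Lengths are in m, angles in degrees, forces in N, time in s.
With the tool pointing down it reaches from about 0.4 to 0.825 m from the base axis. Payload 7 kg.
Tool frame: the origin (TCP) lies midway between the tips of the shut fingers; the grasp point (between the pads) lies r.pinch_z behind it (r.pinch_z is the distance from the TCP to the grasp point, in m); z points along the fingers, y is the line along which they close (so a half turn about z gives the same grasp; the last joint's range is limited). The gripper opens to 88 mm and grips with 3 to 60 N. Pads are 19 mm wide; open, the fingers measure 130 mm over their backs; the gripper's body (78 mm by 193 mm) begins 47 mm behind the grasp point.
Start: joints at [-60.384, 20.546, 0.682, 0, -70.136, -16.507], TCP at [0.153, -0.657, 0.227] pointing down, gripper open.
Joint ranges: [-176.03, 176.03], [-82.01, 121.73], [-58.28, 71.71], [-173.87, 95.51], [-174.79, -0.11], [-173.66, 173.66]. Speed limits (degrees/s): [136.94, 136.94, 172.46, 180, 180, 180].

### API

Orientations are given as [roll, pitch, yaw] about the fixed x, y, z axes, in that order (R = Rz(yaw) Ry(pitch) Rx(roll)).
In Python, from plant import r, optics, job gives the robot as it stands.
- The arm moves only by the shell command python3 -m crank 'ROWS' [FORCE]. ROWS is JSON, a list of rows, each an object with "xyz": the shift along the tool's x, y, z in units of 30 mm (1.0 is 30 mm), a list of three; "delta_rot": the turn, a rotation vector about the tool's x, y, z in degrees, a list of three; "claw": the closure, from 0 (fully open) to 1 (shut). A call has 1 to 20 rows; each row is the pose to reach, as a shift and turn from the pose commanded when the call began, along the tool's axes at that moment; what a row does not reach only later rows make up. A row lasts 1/8 s, in which the tool goes at most 62.5 mm and 10.7 degrees, less where a joint would pass 70% of its speed; a pose out of reach is approached as far as the arm can. A call with a gripper value outside its range is refused whole. The fingers move at their own pace and stop on an object; FORCE is the grip in N (left out, the last holds). Time passes only in rows, so rows that repeat a pose let the fingers close. It gives the time, the measured TCP pose, the force, the opening and the grip force at its end, in the units of the state.
- r.get_state(): the state, without advancing time (a new reading comes with each control period).
- optics.capture(name): name is "scene" or "top" or "wrist"; returns a dict with "img" (384x512x3 uint8, blue, green, red), "fovy" (degrees; the focal length in pixels is half the picture's height over the tangent of half this angle, whatever the lens; pixels are square), "cx", "cy" (the principal point, pixels), "eye" and "rotation" of the camera in the world; the wrist camera has in their place "hand_eye" (4x4, takes a point from camera to tool coordinates, whose origin is the TCP and whose axes are the flange's). Camera axes: x right, y up, looking along -z (the intrinsics and any distortion apply to the point x, -y, -z); pixel columns grow to the right and rows downward; lengths in m; the calibration is good to about 2 mm. A picture is of the moment at which its call begins: read the wrist's pose just before it. There is no depth.
- job.close_job(): hands the job in; it is judged then, once.
The state is a dict: "time_s": time; "joints": joint angles; "qd": joint speeds; "joint_torque": joint torques, N m; "tcp_pos": TCP position; "eef_rot": TCP orientation; "contact_force": force on the tool from outside, world axes, zero at the start; "moment": the same for the moment, N m; "gripper_width": finger opening in m; "gripper_force": force on a finger pad.
Only numpy, scipy, OpenCV 4.12 (cv2) and the standard library are available. Lean on these libraries where they do the work, as an engineer would, in place of code of your own. Each camera call takes 0.05 s, during which the arm holds its last target. There are 200 camera calls.

### The job

The wooden drying tray with the clay vase on it has been left at the back of the bench: reach a fingertip behind its far end wall and drag it along the bench towards you, without lifting it or toppling the vase, until its near side lies flush along the wooden stop strip. Then stand the clay tumbler upright on the free part of the tray's plaster deck, not touching the vase; set it down gently rather than dropping it, and let go. Leave the lidded jar, the bowl and the paddle where they are.

Things in the scene. Friction and masses are not known exactly. Their poses are not given: they have to be found in the camera images.
- tray: Loose pale wooden drying tray, 160 mm deep (its x), 260 wide (its y), 60 high, about 0.65 kg; upright walls 8 mm thick. A white plaster deck fills the inside (144 by 244 mm), its top 54 mm above the bench, 6 mm under the rim. Origin: centre of the underside; x points to the far wall, away from the robot. Starts 100 to 150 mm short of the stop, turned up to 0.2 rad; slides with 3 to 12 N of drag.
- tray_far_lip (a point): Middle of the top outer edge of the tray's far end wall (80 mm along x from the tray's centre, 60 mm up). The wall's outer face drops straight down to the bench below it; the bench behind it is free. Axes as the tray.
- tray_front_left (a point): Point on the near outer face of the tray at its left end (x -80, y +130 mm from the tray's centre), 13 mm up.
- tray_front_right (a point): Point on the near outer face of the tray at its right end (x -80, y -130 mm), 13 mm up.
- stop_face (a point): Stop strip: a fixed wooden batten 360 mm long, 24 thick, 26 high, across the near side of the bench. The point is the middle of its upright face that looks away from the robot, 13 mm up; x points out of that face, y along the strip, z up. The tray is home when its near face lies flush on this face, its centre then 80 mm out along x.
- vase: Unfired bellied clay vase with a narrow neck, 70 mm across at its widest, 50 mm across the foot, 105 mm high, about 0.25 kg, standing loose on the tray's deck anywhere along its width. Origin: centre of its underside; z up.
- tumbler_mid (a point): Unfired clay tumbler: a straight open cylinder 54 mm outside diameter, 95 mm high, wall 5 mm, about 0.17 kg, standing loose on the bench to the left or right of the tray. This point is on its axis half-way up (47.5 mm above its foot); z up.
- jar: Bystander: grey lidded glaze jar, 76 mm across, 110 mm high, standing on the other side of the tray from the tumbler. Origin: centre of its underside.
- bowl: Bystander: dark clay bowl, 124 mm across, 55 mm high. Origin: centre of its underside.
- paddle: Bystander: flat wooden paddle, about 190 mm long, 60 mm wide, 14 mm thick, lying on the bench. Origin: near its middle, at its underside; x along its length towards the blade.
Mind the look-alikes: they are no part of the job. Leave any purple look-alike of the part that bears tumbler_mid alone.

How it is judged:
By the outcome, as a careful person would: the job done as asked, in the order asked, and still so for the second after the job is handed in, with the robot touching nothing.
It also fails if it takes over 64 s, if anything falls off the work surface, if the arm or the gripper's body presses on something with over 40 N, if the wrist force passes 120 N, or if a joint passes its speed limit or range.

## Working session

There is one attempt and no reset: what is moved stays moved. The work goes in short steps, Python scripts to look and compute and a shell command to move; the robot and the scene stay as the last step left them, time stands still between calls to the robot, and variables do not carry over. Pictures are saved under pics/ and viewed, at most 10 in all, crops included, and the job is handed in when it is done.

```bash
mkdir -p pics; ls
python3 - <<'E'
from plant import r,optics,job
import cv2
for n in ("scene","top"):
    c=optics.capture(n); cv2.imwrite(f"pics/{n}0.png",c["img"])
    print(n,{k:v for k,v in c.items() if k!="img"})
print(r.get_state(), r.pinch_z)
E
```

```text
pics
scene {'fovy': 42.03329411530336, 'cx': 256.4182976506794, 'cy': 188.95308481594336, 'eye': array([1.5087753 , 0.30890743, 0.76794696]), 'rotation': array([ 56.58368618,  -0.71573004, 108.65061331])}
top {'fovy': 54.70034395387247, 'cx': 258.65735205990313, 'cy': 186.45673084047957, 'eye': array([ 0.42813086, -0.01357984,  0.93552575]), 'rotation': array([  5.42981325,  -0.59221715, -91.40432973])}
{'time_s': 0.1, 'joints': array([-6.03833891e+01,  2.05866911e+01,  6.38504403e-01, -1.76900460e-02,
       -7.01361482e+01, -1.65085901e+01]), 'qd': array([ 0.00381647, -0.18274485,  0.12066613, -0.02703206, -0.03023688,
        0.08350404]), 'joint_torque': array([-2.87544397e-03, -5.84161735e+01,  2.93750525e+01,  7.01558679e+00,
        1.01311225e-02, -6.97946643e-05]), 'tcp_pos': array([ 0.15297133, -0.65698116,  0.22571981]), 'eef_rot': array([ 1.79914416e+02, -8.02159412e-03, -1.66897996e+02]), 'contact_force': array([-0.60062866, -0.72737606,  0.68337296]), 'moment': array([-0.01236952, -0.04331733, -0.01236761]), 'gripper_force': 0.0, 'gripper_width': 0.0880057509848033} 0.0188
```

View pics/top0.png

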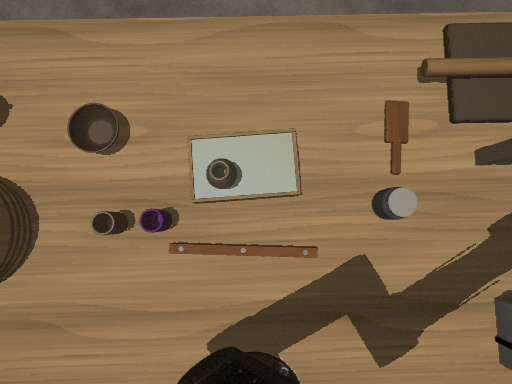

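View pics/scene0.png

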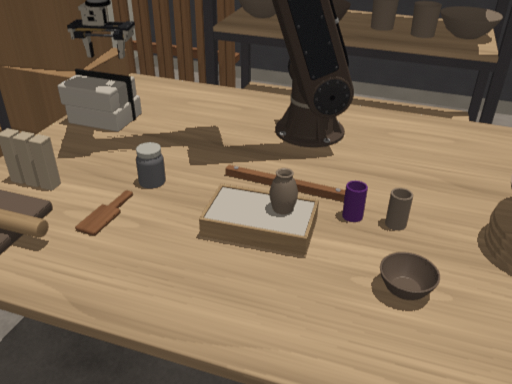

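The top view shows the deck at about (191..300, 131..203), the vase mouth at (220,170), the stop at (169..317, 250), the grey tumbler at (105,222) with the purple look-alike at (155,220), and the jar at (400,202). The bench behind the tray is clear. Next I'll measure positions.

```bash
cat > h.py <<'E'
import numpy as np, cv2
from scipy.spatial.transform import Rotation as R
from plant import r,optics,job
def cap(n):
    s=r.get_state(); c=optics.capture(n)
    if "hand_eye" in c:
        T=np.eye(4);T[:3,:3]=R.from_euler("xyz",s["eef_rot"],degrees=True).as_matrix();T[:3,3]=s["tcp_pos"]
        T=T@np.array(c["hand_eye"]); c["R"],c["eye"]=T[:3,:3],T[:3,3]
    else: c["R"]=R.from_euler("xyz",c["rotation"],degrees=True).as_matrix()
    c["f"]=c["img"].shape[0]/2/np.tan(np.radians(c["fovy"])/2)
    return c
def ray(c,p):
    p=np.atleast_2d(np.asarray(p,float))
    return np.c_[(p[:,0]-c["cx"])/c["f"],-(p[:,1]-c["cy"])/c["f"],-np.ones(len(p))]@c["R"].T
def onz(c,p,z):
    d=ray(c,p); return c["eye"]+d*((z-c["eye"][2])/d[:,2])[:,None]
def blob(mask,roi):
    x0,y0,x1,y1=roi; m=np.zeros(mask.shape,np.uint8); m[y0:y1,x0:x1]=mask[y0:y1,x0:x1].astype(np.uint8)*255
    k=max(cv2.findContours(m,cv2.RETR_EXTERNAL,cv2.CHAIN_APPROX_NONE)[0],key=cv2.contourArea)
    return k[:,0,:]
def rect(P):
    (c,wh,a)=cv2.minAreaRect((P[:,:2]*1000).astype(np.float32))
    if wh[0]>wh[1]: wh=wh[::-1]; a-=90
    a=(a+90)%180-90
    return np.round(c,1),np.round(wh,1),round(a,2)   # short side first, its heading (x axis)
E
python3 - <<'E'
from h import *
c=cap("top"); im=c["img"]; hsv=cv2.cvtColor(im,cv2.COLOR_BGR2HSV)
H,S,V=[hsv[...,i] for i in range(3)]
for n,p in dict(deck=(250,150),wall=(245,134),wood=(250,220),stop=(210,248),tumrim=(93,223),pur=(142,220),tumin=(102,223)).items(): print(n,hsv[p[1],p[0]])
k=blob((S<60)&(V>120),(180,120,310,215)); print("deck",rect(onz(c,k,.054)))
k=blob((S>110)&(V<150)&(H<14),(160,235,330,262)); print("stop top",rect(onz(c,k,.026)))
z=im[195:245,80:190]; cv2.imwrite("pics/z.png",np.hstack([cv2.resize(z,None,fx=4,fy=4),cv2.resize(im[150:200,195:245],None,fx=4,fy=4)]))
for n,p,zz in (("tumbler rim",(103,223),.095),("purple",(152,220),.095),("vase mouth",(220,171),.105),("jar",(403,202),.11)): print(n,onz(c,p,zz).round(4))
E
```

```text
deck [ 38  27 170]
wall [ 17 121 137]
wood [ 16 110 150]
stop [ 13 151 118]
tumrim [13 93 44]
pur [159  81  44]
tumin [13 74 48]
deck (array([564.2,  10.4]), array([143.7, 244. ]), 3.0)
stop top (array([356.6, -72. ]), array([ 24.6, 176.8]), -2.73)
tumbler rim [[0.4337 0.327  0.095 ]]
purple [[0.4377 0.2174 0.095 ]]
vase mouth [[0.5439 0.0622 0.105 ]]
jar [[ 0.4639 -0.3456  0.11  ]]
```

View pics/z.png

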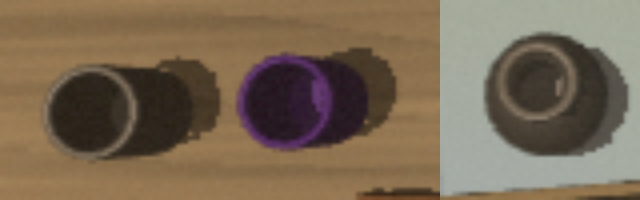

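The crops show the grey tumbler's rim centred at (102.6,222.7), the purple look-alike at (152,220) and the vase mouth at (219,171). The deck measures 143.7 x 244 mm, which matches. The stop mask was split by a screw, so I'll redo it.

Run:
```python
from h import *
c=cap("top"); hsv=cv2.cvtColor(c["img"],cv2.COLOR_BGR2HSV); H,S,V=cv2.split(hsv)
m=((S>135)&(V<150)&(H<15)); m=cv2.morphologyEx(m.astype(np.uint8),cv2.MORPH_CLOSE,np.ones((9,9)))
k=blob(m>0,(160,238,330,260)); P=onz(c,k,.026); ctr,wh,a=rect(P); print("stop",ctr,wh,a)
a=np.radians(a); n=np.array([np.cos(a),np.sin(a)]); e=np.array([-n[1],n[0]])
sp=ctr/1000+n*.012; th=np.radians(3.0); t=np.array([.5642,.0104]); 
for x,y,nm in((-.08,.13,"FL"),(-.08,-.13,"FR"),(.08,0,"farlip"),(.08,.13,"BL"),(.08,-.13,"BR")):
    w=t+x*np.array([np.cos(th),np.sin(th)])+y*np.array([-np.sin(th),np.cos(th)]); print(nm,w.round(4),"gap",((w-sp)@n).round(4),"along",((w-sp)@e).round(4))
v=np.array([.5439,.0622])-t; print("vase in tray",v@[np.cos(th),np.sin(th)],v@[-np.sin(th),np.cos(th)])
s=r.get_state();print(s["tcp_pos"],s["eef_rot"],s["time_s"])
w=cap("wrist"); print(w["hand_eye"],w["fovy"])
```

```text
stop [361.3  17.7] [ 24.9 356.6] -3.12
FL [0.4775 0.136 ] gap 0.0976 along 0.1245
FR [ 0.4911 -0.1236] gap 0.1253 along -0.134
farlip [0.6441 0.0146] gap 0.2705 along 0.0123
BL [0.6373 0.1444] gap 0.2567 along 0.1415
BR [ 0.6509 -0.1152] gap 0.2844 along -0.117
vase in tray -0.017561177022133344 0.05279142981201868
[ 0.15302525 -0.65713614  0.22598628] [ 1.79943743e+02 -4.56021987e-03 -1.66894311e+02] 0.2
[[ 3.19146063e-04  9.64148209e-01  2.65364146e-01  7.00828835e-02]
 [ 9.99999934e-01 -3.53539322e-04  8.18432418e-05 -1.09900389e-03]
 [ 1.72725675e-04  2.65364102e-01 -9.64148258e-01 -1.57923343e-01]
 [ 0.00000000e+00  0.00000000e+00  0.00000000e+00  1.00000000e+00]] 68.10432062310223
```

```bash
cat >> h.py <<'E'
def to(xyz,yaw,frm=None):
    s=r.get_state(); p=s["tcp_pos"] if frm is None else frm
    M=R.from_euler("xyz",s["eef_rot"],degrees=True)
    d=M.inv().apply(np.array(xyz)-p)/.03; rv=(M.inv()*R.from_euler("xyz",[180,0,yaw],degrees=True)).as_rotvec(degrees=True)
    return d.round(3),rv.round(2)
E
python3 -c "
from h import *
print(to([.682,.0195,.23],3))"
```

```text
(array([-22.288,  17.971,  -0.118]), array([ 1.0000e-02,  6.0000e-02, -1.6989e+02]))
```

```bash
python3 -m crank '[{"xyz":[-22.29,17.97,-0.12],"delta_rot":[0,0,-170],"claw":0},{"xyz":[-22.29,17.97,-0.12],"delta_rot":[0,0,-170],"claw":0},{"xyz":[-22.29,17.97,-0.12],"delta_rot":[0,0,-170],"claw":0},{"xyz":[-22.29,17.97,-0.12],"delta_rot":[0,0,-170],"claw":0},{"xyz":[-22.29,17.97,-0.12],"delta_rot":[0,0,-170],"claw":0},{"xyz":[-22.29,17.97,-0.12],"delta_rot":[0,0,-170],"claw":0},{"xyz":[-22.29,17.97,-0.12],"delta_rot":[0,0,-170],"claw":0},{"xyz":[-22.29,17.97,-0.12],"delta_rot":[0,0,-170],"claw":0},{"xyz":[-22.29,17.97,-0.12],"delta_rot":[0,0,-170],"claw":0},{"xyz":[-22.29,17.97,-0.12],"delta_rot":[0,0,-170],"claw":0},{"xyz":[-22.29,17.97,-0.12],"delta_rot":[0,0,-170],"claw":0},{"xyz":[-22.29,17.97,-0.12],"delta_rot":[0,0,-170],"claw":0},{"xyz":[-22.29,17.97,-0.12],"delta_rot":[0,0,-170],"claw":0},{"xyz":[-22.29,17.97,-0.12],"delta_rot":[0,0,-170],"claw":0},{"xyz":[-22.29,17.97,-0.12],"delta_rot":[0,0,-170],"claw":0},{"xyz":[-22.29,17.97,-0.12],"delta_rot":[0,0,-170],"claw":0},{"xyz":[-22.29,17.97,-0.12],"delta_rot":[0,0,-170],"claw":0},{"xyz":[-22.29,17.97,-0.12],"delta_rot":[0,0,-170],"claw":0},{"xyz":[-22.29,17.97,-0.12],"delta_rot":[0,0,-170],"claw":0},{"xyz":[-22.29,17.97,-0.12],"delta_rot":[0,0,-170],"claw":0}]'; python3 -c "
from h import *
print(to([.682,.0195,.023],3))"
```

```text
time_s: 2.75
tcp_pos: [0.682, 0.0192, 0.2303]
eef_rot: [-180.0, -0.0, 3.0]
contact_force: [0.7, 0.1, 0.1]
gripper_width: 0.0877
gripper_force: 0.0
(array([-1.00e-03, -1.10e-02,  6.91e+00]), array([-0.  , -0.01,  0.04]))
```

```bash
python3 -m crank '[{"xyz":[0,0,2],"delta_rot":[0,0,0],"claw":0},{"xyz":[0,0,4],"delta_rot":[0,0,0],"claw":0},{"xyz":[0,0,5.6],"delta_rot":[0,0,0],"claw":0},{"xyz":[0,0,6.5],"delta_rot":[0,0,0],"claw":0},{"xyz":[0,0,6.9],"delta_rot":[0,0,0],"claw":0},{"xyz":[0,0,6.9],"delta_rot":[0,0,0],"claw":0}]'
python3 - <<'E'
from h import *
c=cap("top"); cv2.imwrite("pics/t1.png",c["img"][90:270,150:350].repeat(3,0).repeat(3,1))
a=np.radians(-3.12); n=np.array([np.cos(a),np.sin(a)])
p=r.get_state()["tcp_pos"]; sp=np.array([.3733,.0170])
print(p, "dist to stop",(p[:2]-sp)@n)
for d in (.18,.1695): q=p[:2]-n*((p[:2]-sp)@n-d); print(d,to([*q,p[2]],-3.12))
E
```

```text
time_s: 3.5
tcp_pos: [0.682, 0.0192, 0.023]
eef_rot: [180.0, 0.0, 3.1]
contact_force: [-0.2, -0.6, -0.6]
gripper_width: 0.0879
gripper_force: 0.0
[0.68274115 0.01939939 0.02406444] dist to stop 0.3088518810587307
0.18 (array([-4.27 , -0.466, -0.005]), array([-0.  , -0.06,  6.23]))
0.1695 (array([-4.618, -0.504, -0.005]), array([-0.  , -0.06,  6.23]))
```

View pics/t1.png

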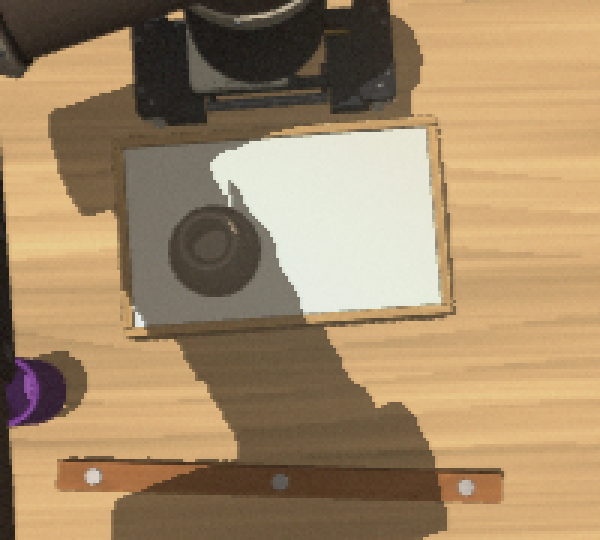

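The fingers are behind the far wall with about 25 mm of clearance, and the vase is upright. Now I'll drag slowly while turning about 6°.

```bash
python3 -m crank '[{"xyz":[-0.3,-0.03,0],"delta_rot":[0,0,0],"claw":0},{"xyz":[-0.5,-0.05,0],"delta_rot":[0,0,0],"claw":0},{"xyz":[-0.65,-0.07,0],"delta_rot":[0,0,0],"claw":0},{"xyz":[-0.75,-0.08,0],"delta_rot":[0,0,0],"claw":0},{"xyz":[-0.85,-0.09,0],"delta_rot":[0,0,0],"claw":0},{"xyz":[-1.0,-0.11,0],"delta_rot":[0,0,0.2],"claw":0},{"xyz":[-1.15,-0.13,0],"delta_rot":[0,0,0.6],"claw":0},{"xyz":[-1.35,-0.15,0],"delta_rot":[0,0,1.1],"claw":0},{"xyz":[-1.55,-0.17,0],"delta_rot":[0,0,1.6],"claw":0},{"xyz":[-1.75,-0.19,0],"delta_rot":[0,0,2.1],"claw":0},{"xyz":[-1.95,-0.21,0],"delta_rot":[0,0,2.6],"claw":0},{"xyz":[-2.15,-0.23,0],"delta_rot":[0,0,3.1],"claw":0},{"xyz":[-2.35,-0.26,0],"delta_rot":[0,0,3.6],"claw":0},{"xyz":[-2.55,-0.28,0],"delta_rot":[0,0,4.1],"claw":0},{"xyz":[-2.75,-0.3,0],"delta_rot":[0,0,4.6],"claw":0},{"xyz":[-2.95,-0.32,0],"delta_rot":[0,0,5.1],"claw":0},{"xyz":[-3.15,-0.34,0],"delta_rot":[0,0,5.6],"claw":0},{"xyz":[-3.3,-0.36,0],"delta_rot":[0,0,6],"claw":0},{"xyz":[-3.4,-0.37,0],"delta_rot":[0,0,6.2],"claw":0},{"xyz":[-3.45,-0.38,0],"delta_rot":[0,0,6.2],"claw":0}]'
python3 - <<'E'
from h import *
c=cap("top"); cv2.imwrite("pics/t2.png",c["img"][90:270,150:350].repeat(3,0).repeat(3,1))
a=np.radians(-3.12); n=np.array([np.cos(a),np.sin(a)])
p=r.get_state()["tcp_pos"]; sp=np.array([.3733,.0170])
print(p,(p[:2]-sp)@n)
for d in (.18,.1695): q=p[:2]-n*((p[:2]-sp)@n-d); print(d,to([*q,p[2]],-3.12))
E
```

```text
time_s: 6.05
tcp_pos: [0.5782, 0.0252, 0.0233]
eef_rot: [-180.0, -0.0, -3.1]
contact_force: [4.9, -1.1, 1.4]
gripper_width: 0.0878
gripper_force: 2.8
[0.57809482 0.02521101 0.02336329] 0.20404435139221663
0.18 (array([-0.801, -0.   , -0.   ]), array([-0.01, -0.02,  0.03]))
0.1695 (array([-1.151e+00, -1.000e-03, -0.000e+00]), array([-0.01, -0.02,  0.03]))
```

View pics/t2.png

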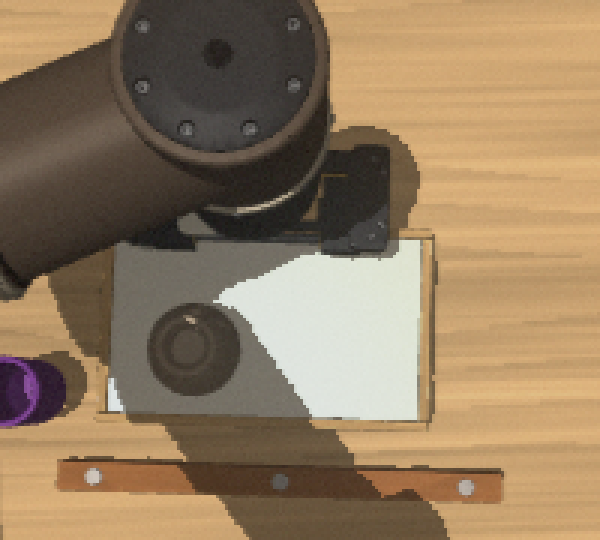

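The drag is going well: the tray's near edge runs (98,420)–(430,428), parallel to the strip, with about 34 mm to go and the vase upright.

```bash
python3 -m crank '[{"xyz":[-0.1,0,0],"delta_rot":[0,0,0],"claw":0},{"xyz":[-0.25,0,0],"delta_rot":[0,0,0],"claw":0},{"xyz":[-0.4,0,0],"delta_rot":[0,0,0],"claw":0},{"xyz":[-0.55,0,0],"delta_rot":[0,0,0],"claw":0},{"xyz":[-0.7,0,0],"delta_rot":[0,0,0],"claw":0},{"xyz":[-0.8,0,0],"delta_rot":[0,0,0],"claw":0},{"xyz":[-0.88,0,0],"delta_rot":[0,0,0],"claw":0},{"xyz":[-0.94,0,0],"delta_rot":[0,0,0],"claw":0},{"xyz":[-0.98,0,0],"delta_rot":[0,0,0],"claw":0},{"xyz":[-1.02,0,0],"delta_rot":[0,0,0],"claw":0},{"xyz":[-1.05,0,0],"delta_rot":[0,0,0],"claw":0}]'
python3 -m crank '[{"xyz":[-0.03,0,0],"delta_rot":[0,0,0],"claw":0},{"xyz":[-0.05,0,0],"delta_rot":[0,0,0],"claw":0},{"xyz":[-0.07,0,0],"delta_rot":[0,0,0],"claw":0}]'
```

```text
time_s: 7.48
tcp_pos: [0.547, 0.027, 0.0233]
eef_rot: [-180.0, -0.0, -3.1]
contact_force: [5.3, -0.5, 2.1]
gripper_width: 0.0875
gripper_force: 2.8
time_s: 7.85
tcp_pos: [0.5459, 0.027, 0.0235]
eef_rot: [-180.0, -0.1, -3.1]
contact_force: [9.3, -4.1, -0.6]
gripper_width: 0.0875
gripper_force: 5.1
```

```bash
python3 -m crank '[{"xyz":[-0.03,0,0],"delta_rot":[0,0,0],"claw":0},{"xyz":[-0.05,0,0],"delta_rot":[0,0,0],"claw":0}]';python3 -m crank '[{"xyz":[-0.03,0,0],"delta_rot":[0,0,0],"claw":0},{"xyz":[-0.05,0,0],"delta_rot":[0,0,0],"claw":0}]'
python3 - <<'E'
from h import *
c=cap("top"); cv2.imwrite("pics/t3.png",c["img"][150:270,150:350].repeat(4,0).repeat(4,1)); print(r.get_state()["moment"])
E
```

```text
time_s: 8.1
tcp_pos: [0.5458, 0.0271, 0.024]
eef_rot: [-180.0, -0.3, -3.1]
contact_force: [14.0, -6.0, -1.2]
gripper_width: 0.0876
gripper_force: 7.1
time_s: 8.35
tcp_pos: [0.5458, 0.0272, 0.0245]
eef_rot: [-179.9, -0.4, -3.1]
contact_force: [17.8, -9.5, -1.3]
gripper_width: 0.0882
gripper_force: 9.0
[-3.42675415 -5.72752032 -0.38360832]
```

View pics/t3.png

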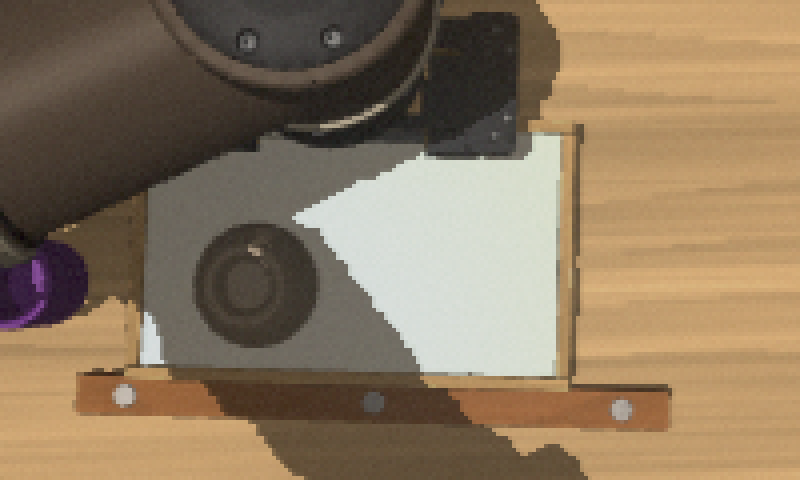

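The tray sits against the strip across its whole width, with no gap at (125,378) or (570,388), and it stopped moving under 18 N. I'll back off and rise.

```bash
python3 -m crank '[{"xyz":[0.3,0,0],"delta_rot":[0,0,0],"claw":0},{"xyz":[0.9,0,0],"delta_rot":[0,0,0],"claw":0},{"xyz":[1.5,0,0],"delta_rot":[0,0,0],"claw":0},{"xyz":[1.5,0,0],"delta_rot":[0,0,0],"claw":0},{"xyz":[1.5,0,-1.5],"delta_rot":[0,0,0],"claw":0},{"xyz":[1.5,0,-3.5],"delta_rot":[0,0,0],"claw":0},{"xyz":[1.5,0,-5.5],"delta_rot":[0,0,0],"claw":0},{"xyz":[1.5,0,-6.5],"delta_rot":[0,0,0],"claw":0},{"xyz":[1.5,0,-6.5],"delta_rot":[0,0,0],"claw":0}]'; python3 -c "
from h import *
print(to([.434,.327,.215],-93))"
```

```text
time_s: 9.52
tcp_pos: [0.5862, 0.025, 0.2205]
eef_rot: [-179.9, -0.1, -3.1]
contact_force: [0.4, 0.6, -1.6]
gripper_width: 0.0875
gripper_force: 0.0
(array([-5.608, -9.779,  0.184]), array([-1.900e-01, -4.000e-02,  8.991e+01]))
```

```bash
python3 -m crank '[{"xyz":[-5.6,-9.78,0],"delta_rot":[0,0,90],"claw":0},{"xyz":[-5.6,-9.78,0],"delta_rot":[0,0,90],"claw":0},{"xyz":[-5.6,-9.78,0],"delta_rot":[0,0,90],"claw":0},{"xyz":[-5.6,-9.78,0],"delta_rot":[0,0,90],"claw":0},{"xyz":[-5.6,-9.78,0],"delta_rot":[0,0,90],"claw":0},{"xyz":[-5.6,-9.78,0],"delta_rot":[0,0,90],"claw":0},{"xyz":[-5.6,-9.78,0],"delta_rot":[0,0,90],"claw":0},{"xyz":[-5.6,-9.78,0],"delta_rot":[0,0,90],"claw":0},{"xyz":[-5.6,-9.78,0],"delta_rot":[0,0,90],"claw":0},{"xyz":[-5.6,-9.78,0],"delta_rot":[0,0,90],"claw":0},{"xyz":[-5.6,-9.78,0],"delta_rot":[0,0,90],"claw":0},{"xyz":[-5.6,-9.78,0],"delta_rot":[0,0,90],"claw":0}]'
python3 - <<'E'
from h import *
c=cap("wrist"); cv2.imwrite("pics/w1.png",c["img"]); p=r.get_state()["tcp_pos"]
q=(np.r_[p[:2],.095]-c["eye"])@c["R"]; print("TCP axis at rim height pixel",c["cx"]+c["f"]*q[0]/-q[2],c["cy"]-c["f"]*q[1]/-q[2])
# flush check in the top view, now unobstructed
c=cap("top"); H,S,V=cv2.split(cv2.cvtColor(c["img"],cv2.COLOR_BGR2HSV))
k=blob((S<75)&(V>60),(175,150,310,255)); print("deck",rect(onz(c,k,.054)),"want yaw -3.1, centre x ~453")
cv2.imwrite("pics/t4.png",c["img"])
E
```

```text
time_s: 11.02
tcp_pos: [0.4343, 0.3264, 0.2178]
eef_rot: [180.0, -0.0, -93.0]
contact_force: [-0.6, 0.0, 0.9]
gripper_width: 0.0879
gripper_force: 0.0
TCP axis at rim height pixel 257.06924473492285 190.28931745942776
deck (array([453.3,  26.1]), array([145.4, 245.1]), -3.14) want yaw -3.1, centre x ~453
```

View pics/w1.png

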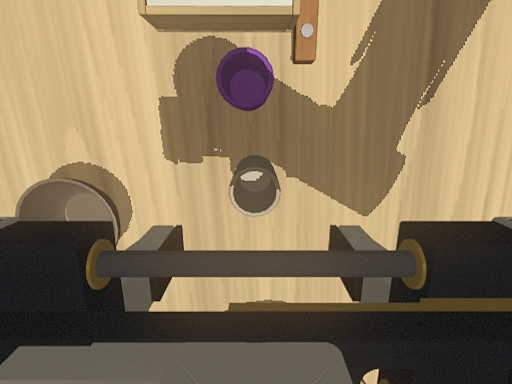

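The tray is home: deck centre x 453 mm, yaw -3.14°. The wrist view shows the tumbler rim at about (254,190), against an expected (257,190). I'll descend and grip.

```bash
python3 -m crank '[{"xyz":[0,0,1.5],"delta_rot":[0,0,0],"claw":0},{"xyz":[0,0,3],"delta_rot":[0,0,0],"claw":0},{"xyz":[0,0,4.3],"delta_rot":[0,0,0],"claw":0},{"xyz":[0,0,5.2],"delta_rot":[0,0,0],"claw":0},{"xyz":[0,0,5.7],"delta_rot":[0,0,0],"claw":0},{"xyz":[0,0,5.7],"delta_rot":[0,0,0],"claw":0},{"xyz":[0,0,5.7],"delta_rot":[0,0,0],"claw":0.2},{"xyz":[0,0,5.7],"delta_rot":[0,0,0],"claw":0.3},{"xyz":[0,0,5.7],"delta_rot":[0,0,0],"claw":0.4},{"xyz":[0,0,5.7],"delta_rot":[0,0,0],"claw":0.5},{"xyz":[0,0,5.7],"delta_rot":[0,0,0],"claw":0.5},{"xyz":[0,0,5.7],"delta_rot":[0,0,0],"claw":0.5}]' 15
```

```text
time_s: 12.62
tcp_pos: [0.4348, 0.3269, 0.0476]
eef_rot: [-180.0, 0.0, -93.1]
contact_force: [-0.7, -0.8, 4.5]
gripper_width: 0.0525
gripper_force: 15.0
```

```bash
python3 -m crank '[{"xyz":[0,0,-0.3],"delta_rot":[0,0,0],"claw":0.5},{"xyz":[0,0,-1],"delta_rot":[0,0,0],"claw":0.5},{"xyz":[0,0,-2.3],"delta_rot":[0,0,0],"claw":0.5},{"xyz":[0,0,-3.8],"delta_rot":[0,0,0],"claw":0.5},{"xyz":[0,0,-5.2],"delta_rot":[0,0,0],"claw":0.5},{"xyz":[0,0,-6.3],"delta_rot":[0,0,0],"claw":0.5},{"xyz":[0,0,-6.8],"delta_rot":[0,0,0],"claw":0.5},{"xyz":[0,0,-6.8],"delta_rot":[0,0,0],"claw":0.5}]'
python3 - <<'E'
from h import *
print(to([.455,-.034,.2514],-93.1))
c=cap("scene"); cv2.imwrite("pics/s2.png",c["img"])
E
```

```text
time_s: 13.62
tcp_pos: [0.4345, 0.3268, 0.2514]
eef_rot: [-180.0, 0.1, -93.1]
contact_force: [-0.6, 0.9, -2.1]
gripper_width: 0.0524
gripper_force: 15.0
(array([11.972, -1.333, -0.012]), array([-0.01,  0.06,  0.  ]))
```

View pics/s2.png

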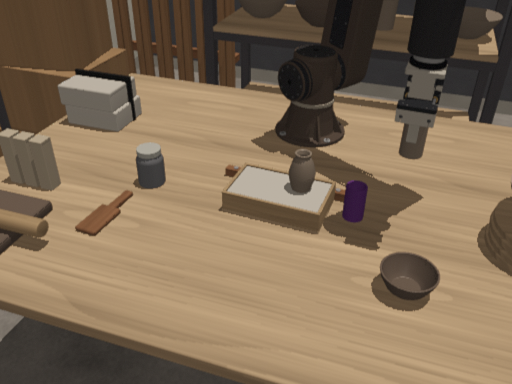

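The tumbler is held upright at (414,135). The vase stands on the tray at (302,175), and the bystanders haven't moved. Next I carry it across.

```bash
python3 -m crank '[{"xyz":[0.5,-0.05,0],"delta_rot":[0,0,0],"claw":0.5},{"xyz":[1.6,-0.2,0],"delta_rot":[0,0,0],"claw":0.5},{"xyz":[3,-0.35,0],"delta_rot":[0,0,0],"claw":0.5},{"xyz":[4.5,-0.5,0],"delta_rot":[0,0,0],"claw":0.5},{"xyz":[6,-0.65,0],"delta_rot":[0,0,0],"claw":0.5},{"xyz":[7.5,-0.85,0],"delta_rot":[0,0,0],"claw":0.5},{"xyz":[9,-1,0],"delta_rot":[0,0,0],"claw":0.5},{"xyz":[10.4,-1.15,0],"delta_rot":[0,0,0],"claw":0.5},{"xyz":[11.4,-1.25,0],"delta_rot":[0,0,0],"claw":0.5},{"xyz":[11.97,-1.33,0],"delta_rot":[0,0,0],"claw":0.5},{"xyz":[11.97,-1.33,0],"delta_rot":[0,0,0],"claw":0.5},{"xyz":[11.97,-1.33,0],"delta_rot":[0,0,0],"claw":0.5}]'
python3 - <<'E'
from h import *
c=cap("scene"); cv2.imwrite("pics/s3.png",c["img"][60:260,180:400].repeat(3,0).repeat(3,1)[:600,:660])
E
```

```text
time_s: 15.18
tcp_pos: [0.4545, -0.0341, 0.2505]
eef_rot: [179.9, -0.0, -93.1]
contact_force: [0.5, 0.6, -1.4]
gripper_width: 0.0526
gripper_force: 15.0
```

View pics/s3.png

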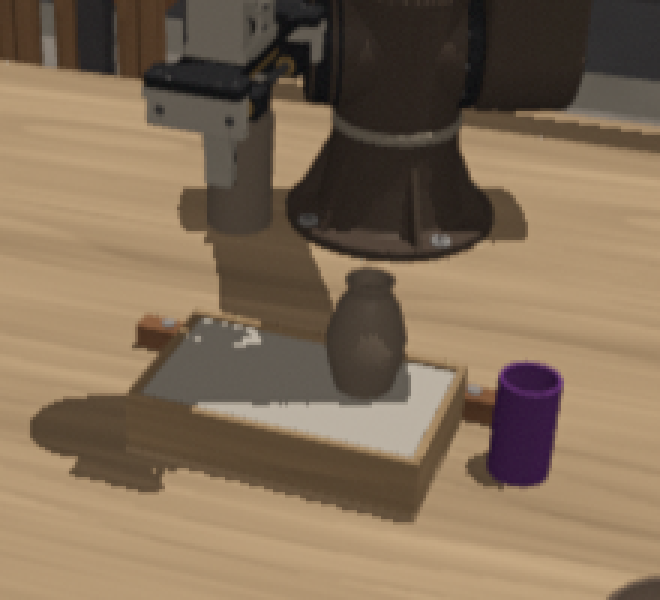

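The tumbler hangs upright over the free half of the deck, with its foot at about (240,230), well clear of the vase at (368,340). Now lower it and feel for contact.

```bash
python3 -m crank '[{"xyz":[0,0,0.8],"delta_rot":[0,0,0],"claw":0.5},{"xyz":[0,0,1.8],"delta_rot":[0,0,0],"claw":0.5},{"xyz":[0,0,2.9],"delta_rot":[0,0,0],"claw":0.5},{"xyz":[0,0,3.8],"delta_rot":[0,0,0],"claw":0.5},{"xyz":[0,0,4.4],"delta_rot":[0,0,0],"claw":0.5},{"xyz":[0,0,4.7],"delta_rot":[0,0,0],"claw":0.5},{"xyz":[0,0,4.8],"delta_rot":[0,0,0],"claw":0.5},{"xyz":[0,0,4.8],"delta_rot":[0,0,0],"claw":0.5}]'; for i in 1 2; do python3 -m crank '[{"xyz":[0,0,0.04],"delta_rot":[0,0,0],"claw":0.5},{"xyz":[0,0,0.08],"delta_rot":[0,0,0],"claw":0.5},{"xyz":[0,0,0.08],"delta_rot":[0,0,0],"claw":0.5}]'; done
```

```text
time_s: 16.23
tcp_pos: [0.4554, -0.0338, 0.1076]
eef_rot: [-180.0, 0.0, -93.1]
contact_force: [-0.5, 0.0, -1.2]
gripper_width: 0.0527
gripper_force: 15.0
time_s: 16.6
tcp_pos: [0.4551, -0.0341, 0.1049]
eef_rot: [-180.0, 0.0, -93.1]
contact_force: [0.4, 0.6, -1.5]
gripper_width: 0.0525
gripper_force: 15.0
time_s: 16.98
tcp_pos: [0.455, -0.0341, 0.1022]
eef_rot: [180.0, -0.0, -93.1]
contact_force: [0.7, 0.5, -1.4]
gripper_width: 0.0525
gripper_force: 15.0
```

```bash
for i in 1 2; do python3 -m crank '[{"xyz":[0,0,0.03],"delta_rot":[0,0,0],"claw":0.5},{"xyz":[0,0,0.03],"delta_rot":[0,0,0],"claw":0.5}]'; done
```

```text
time_s: 17.23
tcp_pos: [0.4551, -0.0341, 0.1016]
eef_rot: [-180.0, -0.0, -93.1]
contact_force: [-0.0, -0.3, -0.7]
gripper_width: 0.0524
gripper_force: 15.0
time_s: 17.48
tcp_pos: [0.4553, -0.0342, 0.1014]
eef_rot: [-180.0, -0.0, -93.1]
contact_force: [-3.5, 0.2, 10.1]
gripper_width: 0.0528
gripper_force: 15.0
```

Contact: 10 N up. I'll back off a hair, open slowly and rise.

```bash
python3 -m crank '[{"xyz":[0,0,-0.02],"delta_rot":[0,0,0],"claw":0.5},{"xyz":[0,0,-0.02],"delta_rot":[0,0,0],"claw":0.4},{"xyz":[0,0,-0.02],"delta_rot":[0,0,0],"claw":0.35},{"xyz":[0,0,-0.02],"delta_rot":[0,0,0],"claw":0.25},{"xyz":[0,0,-0.02],"delta_rot":[0,0,0],"claw":0.1},{"xyz":[0,0,-0.02],"delta_rot":[0,0,0],"claw":0},{"xyz":[0,0,-0.02],"delta_rot":[0,0,0],"claw":0},{"xyz":[0,0,-0.02],"delta_rot":[0,0,0],"claw":0},{"xyz":[0,0,-0.5],"delta_rot":[0,0,0],"claw":0},{"xyz":[0,0,-1.5],"delta_rot":[0,0,0],"claw":0},{"xyz":[0,0,-3],"delta_rot":[0,0,0],"claw":0},{"xyz":[0,0,-4.5],"delta_rot":[0,0,0],"claw":0},{"xyz":[2,0,-5.5],"delta_rot":[0,0,0],"claw":0},{"xyz":[4,0,-5.5],"delta_rot":[0,0,0],"claw":0},{"xyz":[6,0,-5.5],"delta_rot":[0,0,0],"claw":0},{"xyz":[8,0,-5.5],"delta_rot":[0,0,0],"claw":0},{"xyz":[8,0,-5.5],"delta_rot":[0,0,0],"claw":0},{"xyz":[8,0,-5.5],"delta_rot":[0,0,0],"claw":0}]'
python3 - <<'E'
from h import *
c=cap("top"); cv2.imwrite("pics/t5.png",np.hstack([c["img"][90:290,80:330],cap("scene")["img"][100:300,180:430]]).repeat(1,0)); im=cv2.imread("pics/t5.png"); cv2.imwrite("pics/t5.png",cv2.resize(im,None,fx=1.6,fy=1.6))
H,S,V=cv2.split(cv2.cvtColor(c["img"],cv2.COLOR_BGR2HSV))
k=blob((S<75)&(V>60),(175,150,310,255)); print("deck",rect(onz(c,k,.054)))
E
```

```text
time_s: 19.73
tcp_pos: [0.4417, -0.2739, 0.2652]
eef_rot: [180.0, 0.0, -93.2]
contact_force: [-0.2, 1.2, 0.3]
gripper_width: 0.0876
gripper_force: 0.0
deck (array([461.6,   5.1]), array([190.9, 294.3]), -8.7)
```

View pics/t5.png

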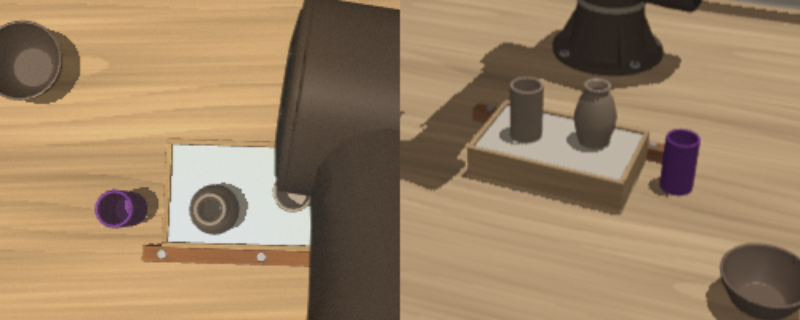

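The tumbler stands upright at (525,110) on the deck, apart from the vase at (595,115), and the tray still lies on the strip. The last deck figure is invalid because the arm blocks the top view. I'm handing in.

```bash
python3 -c "
from plant import job
print(job.close_job())"
```

```text
the job is handed in; nothing more can be done
None
```

I dragged the tray flush against the stop with the vase still upright, stood the clay tumbler on the free part of the deck clear of the vase, and handed the job in at about 20 s; the one gap is that the arm blocked the top view, so I did not re-measure the tray's flushness after placing the tumbler.

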